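Prise open the scrap box and clear the offcuts

ROBOT

A 6-joint arm with a two-finger parallel gripper is mounted at the origin on the work surface. World frame = base frame: x ahead of the robot, y to its left, z up, the work surface at z = 0. Lengths are in m, angles in rad, forces in N, time in s.
With the tool pointing down it reaches from about 0.375 to 0.975 m from the base axis. Payload 3.8 kg.
Tool frame: the origin (TCP) lies at the very end of the fingers, on their centre line; the grasp point (between the pads) lies 19 mm behind it; z points along the fingers, y is the line along which they close (so a half turn about z gives the same grasp; the last joint's range is limited). The gripper opens to 85 mm and grips with 20 to 120 N. Pads are 22 mm wide; open, the fingers measure 114 mm over their backs; the gripper's body (76 mm by 85 mm) begins 54 mm behind the grasp point. The pads swing forward as they close: fully open they stand 13 mm farther back than shut.
Start: joints at [1.095, 0.264, 1.604, -0, 1.274, -0.037], TCP at [0.287, 0.611, 0.231] pointing down, gripper open.
Joint ranges: [-2.63, 2.63], [-0.94, 2.18], [0.31, 2.57], [-1.31, 4.45], [0, 2.66], [-2.55, 2.55]. Speed limits (rad/s): [2.57, 2.57, 3.14, 3.14, 3.14, 3.14].

INTERFACE

Orientations are given as a rotation vector (axis times angle).
In Python, from workcell import bot, vision gives the robot as it stands. The module is installed in compiled form; this text tells all that it offers.
- The arm moves only by the tool play_rows, never from a script. Its argument "moves" is a list that holds one entry, the list of rows, each a list of 7 numbers: the turn, a rotation vector about the tool's x, y, z as a fraction of full scale, then the shift along the tool's x, y, z as a fraction of full scale, then the finger opening in mm, from 0 to 85.4. In form: [[[ax, ay, az, x, y, z, jaw], ...]]. A call has 1 to 5 rows; each row shifts and turns the commanded pose from where the row before left it, along the tool's axes as they then stand; what a row does not reach is not made up. Full scale, the value 1, is 0.1 m for a shift and 0.5 rad for a turn. A row lasts 1/12 s, in which the tool goes at most 41.7 mm and 7.16 degrees, less where a joint would pass 70% of its speed; a pose out of reach is approached as far as the arm can. A call with a number of a shift or a turn outside -1 to 1 is refused whole. A call with a gripper value outside its range is refused whole. The fingers move at their own pace and stop on an object; "newtons" is the grip in N (left out, the last holds). Time passes only in rows, so rows that do not move let the fingers close. It gives the time, the measured TCP pose, the force, the opening and the grip force at its end, in the units of the state.
- bot.read_state(): the state, without advancing time (a new reading comes with each control period).
- vision.read_camera(name): name is "scene" or "top"; returns a dict with "image" (400x640x3 uint8, red, green, blue), "depth" (400x640 float32, m along the optical axis (not along the pixel's ray), 0 where there is no reading), "K" (3x3 intrinsics, pixels), "R" (3x3) and "t" (3): a world point X has camera coordinates R X + t. Camera axes: x right, y down, z forward; pixel columns grow to the right and rows downward; lengths in m; the calibration is good to about 2 mm. A picture is of the moment at which its call begins.
- bot.finish_job(): hands the job in; it is judged then, once.
The state is a dict: "time": time; "q": joint angles; "joint_vel": joint speeds; "joint_torque": joint torques, N m; "tool_pos": TCP position; "tcp_rot": TCP orientation; "wrist_force": force on the tool from outside, world axes, zero at the start; "torque": the same for the moment, N m; "width": opening from 0.0 (shut) to 1.0 (fully open); "grip_force": force on a finger pad.
Only numpy, scipy, OpenCV 4.12 (cv2) and the standard library are available. Lean on these libraries where they do the work, as an engineer would, in place of code of your own. Each camera call takes 0.05 s, during which the arm holds its last target. There are 200 camera calls.

TASK

Clear the two small dark wood offcuts, a plain block and a stepped one, off the bench into the scrap box: pick up the prising knife, slip its blade into the slot under the shut lid and lever the lid up and over until it leans back past upright. Then lay the knife down flat on the bench and put both offcuts in the box, leaving the lid open. Touch the lid only with the knife, never with the robot itself, and do not disturb the other things on the bench.

Things in the scene. Friction and masses are not known exactly. Their poses are not given: they have to be found in the camera images.
- scrap_box: open-topped wooden scrap box, fixed to the bench, 120 (its x, depth) x 160 (its y, width) x 70 mm high, walls and floor 6 mm. Origin: centre of its underside on the bench; +x points from the notched front wall to the hinged back wall. In the middle of its front wall's top edge is a notch 80 mm wide and 10 mm high, leaving a slot between wall and closed lid
- notch (a point): centre of that slot, on the outer face of the front wall, 65 mm above the bench; axes as the box
- box_in (a point): centre of the box's inner floor, 6 mm above the bench; axes as the box
- hinge (a point): middle of the lid's hinge line, on top of the back wall, 70 mm above the bench; the hinge axis is the box's y
- lid_angle (a joint): angle of the wooden lid, 0 closed flat on the box, growing as its front edge swings up and back; upright at 1.57, stop at 1.9. It falls shut when let go well below upright, and stays open when past upright
- lid: the wooden lid with its two battens, 120 x 160 mm, 10 mm thick (14 over the battens), 0.19 kg, flush with the box's front, no handle. Origin: at the hinge line in the lid's underside; the lid extends 120 mm along its -x, its z is the lid's upper side
- lid_edge (a point): middle of the lid's front lower edge, 120 mm from the hinge; axes as the lid
- knife: prising knife lying on the bench, 212 mm long, 0.14 kg: wooden handle 115 x 22 x 26 mm (along its x, wide in y, high in z), then a brass ferrule of 12 mm and a flat steel blade 85 long, 22 wide and 2.5 mm thick at mid-height of the handle, pointing to +x. Origin: centre of the handle's underside
- knife_tip (a point): middle of the blade's front edge, 154.5 mm ahead of the handle's middle and 13 mm above its underside; axes as the knife
- knife_grip (a point): place to grip the handle, near the centre of mass, 35 mm ahead of the handle's middle, 13 mm above its underside (119.5 mm behind the tip)
- offcut_block: dark wooden offcut, a plain block 48 (x) x 28 (y) x 26 mm high, 30 g. Origin: centre of its underside
- block_center (a point): centre of the plain block
- offcut_step: dark wooden offcut, a stepped block: foot 54 (x) x 30 (y) x 14 mm, with a step 26 mm long (from x = -27 to -1 mm) rising to 30 mm. Origin: centre of its underside
- step_center (a point): point 13 mm above the stepped offcut's underside centre
- plane: small block plane of dark steel and brass, 85 x 30 x 35 mm; a bystander
- ball_awl: turned wooden ball knob standing upright, 38 mm across, 44 mm tall; a bystander
- glue_jar: amber glass jar with a dark stopper, 60 mm across, 75 mm tall; a bystander
- cork_block: cork sanding block 100 x 60 x 30 mm; a bystander
- mallet: wooden mallet, head 90 mm long and 50 mm thick (origin under its middle), handle 200 mm along -x; a bystander
- square: small try square, wooden stock 90 mm, thin steel arm 130 mm; a bystander

How it is judged:
By the outcome, as a careful person would: the job done as asked, in the order asked, and still so for the second after the job is handed in, with the robot touching nothing.
It also fails if it takes over 72 s, if anything falls off the work surface, if the arm or the gripper's body presses on something with over 40 N, if the wrist force passes 120 N, or if a joint passes its speed limit or range.

## Working session

There is one attempt and no reset: what is moved stays moved. The work goes in short steps, Python scripts to look and compute and a tool call to move; the robot and the scene stay as the last step left them, time stands still between calls to the robot, and variables do not carry over. Pictures are saved under pics/ and viewed, at most 10 in all, crops included, and the job is handed in when it is done.

Besides the shell and the picture viewer there is one more tool, called by a JSON object that holds its "method" and its "body", one argument or row to a line. play_rows: Moves the arm, as the interface text tells. Its arguments: {"type":"object","properties":{"moves":{"type":"array","items":{"type":"array","items":{"type":"array","items":{"type":"number"}}}},"newtons":{"type":"number"}},"required":["moves"]}

```bash
mkdir -p pics; python3 - <<'E'
from workcell import bot, vision
import cv2,numpy as np
for n in("scene","top"):
    c=vision.read_camera(n); cv2.imwrite(f"pics/{n}0.png",c["image"][:,:,::-1]); np.savez(f"{n}0.npz",**c)
    print(n,c["K"].round(1).tolist(),c["R"].round(3).tolist(),c["t"].round(3).tolist())
print(bot.read_state())
E
```

```text
scene [[444.0, 0.0, 318.7], [0.0, 444.0, 198.6], [0.0, 0.0, 1.0]] [[0.23, 0.973, 0.014], [0.742, -0.166, -0.649], [-0.63, 0.16, -0.76]] [-0.102, -0.339, 1.908]
top [[470.6, 0.0, 315.7], [0.0, 470.6, 204.7], [0.0, 0.0, 1.0]] [[0.028, -1.0, -0.003], [-0.986, -0.027, -0.162], [0.162, 0.008, -0.987]] [-0.015, 0.543, 1.396]
{'time': 0.1, 'q': array([ 1.09511062e+00,  2.64706683e-01,  1.60524813e+00, -1.08251320e-05,
        1.27372187e+00, -3.68915799e-02]), 'joint_vel': array([-0.00111885, -0.00052177, -0.00187899,  0.00020038, -0.00221594,
        0.00158898]), 'joint_torque': array([ 4.36304199e-04, -5.16707897e+01, -3.68592668e+01, -7.30875081e-05,
        6.29847680e-03, -2.73055988e-06]), 'tool_pos': array([0.286464  , 0.61045528, 0.23006131]), 'tcp_rot': array([-0.6836219 , -3.06577874,  0.00317025]), 'wrist_force': array([-1.05903494, -0.56459287,  0.53384605]), 'torque': array([ 0.02069992,  0.03198277, -0.07574935]), 'grip_force': 0.0, 'width': 0.999578076605028}
```

View pics/top0.png

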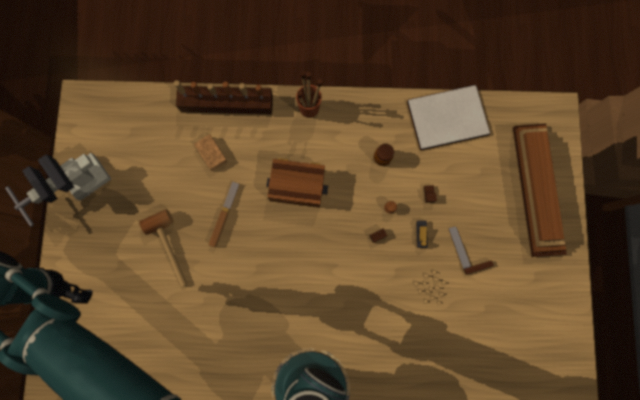

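View pics/scene0.png

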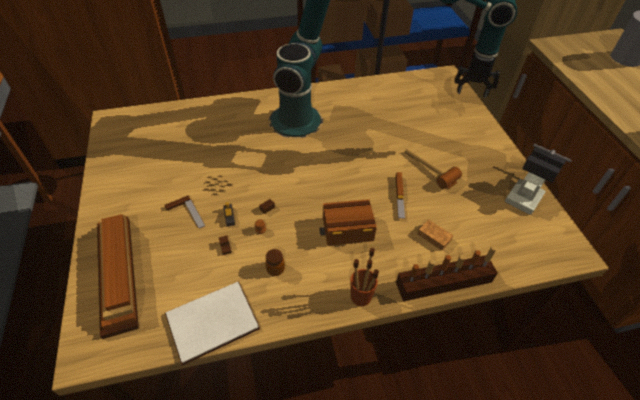

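The top view shows the knife at about (225,213) with the blade up-image, the box at (297,183), small dark pieces at (430,194) and (378,236), the ball at (391,207), the plane at (423,235) and the jar at (384,154). In the scene view the box is at (349,222) with its brass hinges on the far-from-robot side, so the notch faces the robot. Next: point clouds.

```bash
cat > h.py <<'E'
import numpy as np,cv2
def load(n): return dict(np.load(n))
def cloud(c):
    d=c["depth"]; v,u=np.indices(d.shape)
    r=np.stack([u,v,np.ones_like(u)],-1)@np.linalg.inv(c["K"]).T
    return (r*d[...,None]-c["t"])@c["R"]
def proj(c,X):
    p=(np.atleast_2d(X)@c["R"].T+c["t"])@c["K"].T; return p[:,:2]/p[:,2:]
def ray(c,u,v,z):
    d=c["R"].T@np.linalg.inv(c["K"])@[u,v,1]; o=-c["R"].T@c["t"]; return o+d*(z-o[2])/d[2]
def two(c1,p1,c2,p2):
    P=[c["K"]@np.c_[c["R"],c["t"]] for c in(c1,c2)]
    X=cv2.triangulatePoints(*P,np.float64(p1).reshape(2,1),np.float64(p2).reshape(2,1))[:,0]; return X[:3]/X[3]
E
python3 - <<'E'
from h import *
for n in("top","scene"):
    c=load(n+"0.npz"); W=cloud(c); z=W[...,2]
    tab=(c["depth"]>0)&(abs(z)<.008)&(W[...,0]>.3)&(W[...,0]<.9)&(abs(W[...,1])<.5); print(n,"table z",np.median(z[tab]),z[tab].std())
    m=((c["depth"]>0)&(z>.009)&(z<.12)&(W[...,0]>.3)&(W[...,0]<.95)&(abs(W[...,1])<.55)).astype(np.uint8)
    k,l,s,ce=cv2.connectedComponentsWithStats(m)
    for i in range(1,k):
        if s[i,4]<25: continue
        P=W[l==i]; top=P[P[:,2]>np.percentile(P[:,2],95)-.006]
        R=cv2.minAreaRect((P[:,:2]*1000).astype(np.float32))
        print(ce[i].round(),s[i,4],"rect",np.round(R[0]),np.round(R[1]),round(R[2]),"z95",P[:,2].max().round(3),np.percentile(P[:,2],90).round(3),"topc",np.median(top,0).round(3))
t=cv2.imread("pics/top0.png");s=cv2.imread("pics/scene0.png")
Z=lambda a,r:cv2.resize(a[r[1]:r[3],r[0]:r[2]],(400,300),interpolation=cv2.INTER_CUBIC)
g=np.vstack([np.hstack([Z(t,(200,140,340,245)),Z(t,(350,160,450,235+10))]),np.hstack([Z(s,(310,160,430,250)),Z(s,(205,190,285,250+10))])])
cv2.imwrite("pics/z0.png",np.clip(g*1.8,0,255).astype(np.uint8))
E
```

```text
top table z 0.00023449020704565489 0.003088331027818417
[224. 100.] 2351 rect [878. 301.] [ 74. 302.] 0 z95 0.12 0.066 topc [0.872 0.299 0.107]
[309. 101.] 528 rect [867.  31.] [78. 77.] 2 z95 0.119 0.101 topc [0.867 0.029 0.101]
[448. 117.] 3496 rect [ 849. -418.] [172. 233.] 14 z95 0.028 0.02 topc [ 0.846 -0.417  0.018]
[210. 152.] 621 rect [708. 340.] [102.  60.] 35 z95 0.04 0.034 topc [0.707 0.341 0.032]
[383. 154.] 361 rect [ 708. -205.] [56. 55.] 4 z95 0.082 0.077 topc [ 0.711 -0.207  0.075]
[296. 182.] 2293 rect [612.  62.] [160. 127.] 84 z95 0.094 0.086 topc [0.609 0.062 0.083]
[223. 215.] 508 rect [512. 286.] [ 24. 211.] 73 z95 0.034 0.029 topc [0.465 0.299 0.027]
[430. 193.] 173 rect [ 595. -356.] [54. 33.] 4 z95 0.037 0.032 topc [ 0.582 -0.356  0.031]
[390. 206.] 117 rect [ 547. -230.] [36. 33.] 23 z95 0.048 0.045 topc [ 0.547 -0.23   0.042]
[162. 236.] 897 rect [401. 448.] [226.  93.] 28 z95 0.058 0.052 topc [0.479 0.489 0.052]
[422. 234.] 289 rect [ 467. -330.] [84. 33.] 2 z95 0.046 0.035 topc [ 0.476 -0.329  0.036]
[378. 235.] 152 rect [ 459. -194.] [27. 49.] 28 z95 0.0
[... 658 characters left out ...]
[ 472. -331.] [89. 30.] 1 z95 0.042 0.036 topc [ 0.476 -0.33   0.036]
[259. 225.] 117 rect [ 551. -233.] [35. 33.] 19 z95 0.046 0.044 topc [ 0.551 -0.234  0.041]
[435. 234.] 552 rect [709. 339.] [101.  69.] 35 z95 0.039 0.034 topc [0.711 0.338 0.031]
[224. 244.] 159 rect [ 595. -356.] [59. 30.] 6 z95 0.035 0.031 topc [ 0.585 -0.359  0.03 ]
[274. 262.] 416 rect [ 715. -209.] [55. 57.] 40 z95 0.081 0.077 topc [ 0.712 -0.208  0.075]
[445. 277.] 2615 rect [881. 299.] [ 74. 302.] 0 z95 0.12 0.067 topc [0.886 0.315 0.108]
[362. 287.] 688 rect [870.  29.] [76. 79.] 73 z95 0.12 0.1 topc [0.876 0.027 0.101]
[211. 321.] 4275 rect [ 851. -419.] [173. 230.] 14 z95 0.025 0.019 topc [ 0.856 -0.422  0.017]
```

View pics/z0.png

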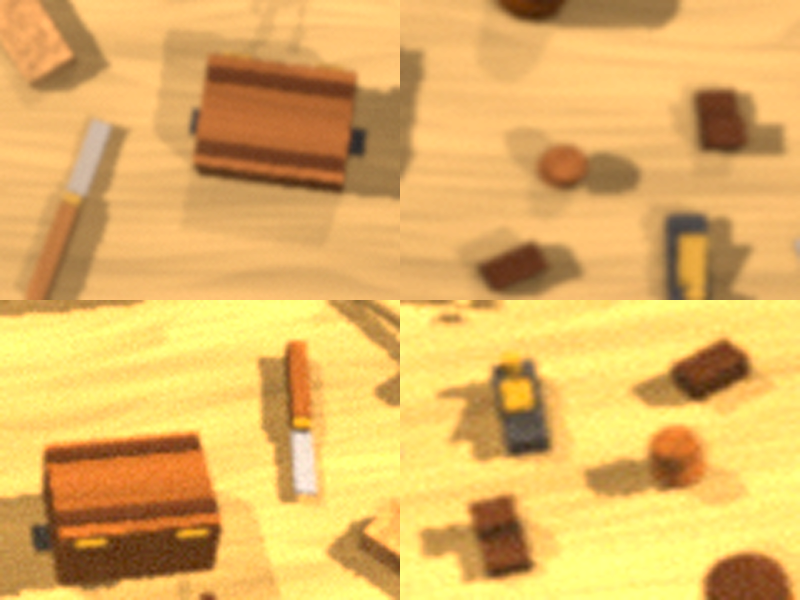

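The crops show the lid with its battens, the knife tip at the top, the plain block (lower left piece) and the stepped offcut (upper right), whose high step is on the robot-near side. Heights agree with the text: lid 84, knife 26, block 26, step 30 mm. Next I refine the poses and work out the first move.

```bash
cat >> h.py <<'E'
from scipy.spatial.transform import Rotation as Ro
def goto(s,xyz,yaw,tilt=0):
    """remaining shift (mm, tool axes) and turn (deg, tool axes) to TCP xyz, with tool y at world angle yaw (rad)"""
    y=np.array([np.cos(yaw),np.sin(yaw),0]);z=np.array([0,0,-1.]);T=np.c_[np.cross(y,z),y,z]
    R=Ro.from_rotvec(s["tcp_rot"]); M=R.as_matrix()
    print("pos",s["tool_pos"].round(4),"yaw_y",np.arctan2(M[1,1],M[0,1]).round(4),"zaxis",M[:,2].round(3),"F",s["wrist_force"].round(1),"t",s["time"],"w",round(s["width"]*85.4,1),"grip",s["grip_force"])
    print(" shift mm now-axes",(1000*M.T@(xyz-s["tool_pos"])).round(1)," final-axes",(1000*T.T@(xyz-s["tool_pos"])).round(1)," turn rad",(R.inv()*Ro.from_matrix(T)).as_rotvec().round(3))
def rect(P,q=1):
    P=P[:,:2]; best=None
    (c,wh,a)=cv2.minAreaRect((P*1000).astype(np.float32)); a=np.radians(a)
    r=[]
    for b in np.linspace(a-.15,a+.15,121):
        e=np.array([[np.cos(b),np.sin(b)],[-np.sin(b),np.cos(b)]]); U=P@e.T
        lo,hi=np.percentile(U,[q,100-q],axis=0); r.append((np.prod(hi-lo),b,e.T@((lo+hi)/2),hi-lo))
    m=min(r,key=lambda x:x[0]); return np.degrees(m[1]).round(1),m[2].round(4),m[3].round(4)
E
python3 - <<'E'
from h import *
from workcell import bot
for n in("top","scene"):
    c=load(n+"0.npz"); W=cloud(c); z=W[...,2]; ok=c["depth"]>0
    def sel(x0,x1,y0,y1,z0,z1): return W[ok&(W[...,0]>x0)&(W[...,0]<x1)&(W[...,1]>y0)&(W[...,1]<y1)&(z>z0)&(z<z1)]
    print(n,"lid",rect(sel(.5,.75,-.06,.18,.073,.1)))
    print(" knife",rect(sel(.39,.63,.23,.34,.009,.045)),"blade",rect(sel(.54,.63,.23,.32,.008,.045)),np.median(sel(.56,.6,.24,.3,.008,.04)[:,2]))
    print(" block",rect(sel(.42,.5,-.23,-.16,.009,.045)), "step",rect(sel(.55,.64,-.39,-.32,.009,.045)),"stephi",rect(sel(.55,.64,-.39,-.32,.023,.045)))
t,s=load("top0.npz"),load("scene0.npz")
T=lambda u,v:(200+u*.35,140+v*.35); S=lambda u,v:(310+u*.3,160+(v-300)*.3)
print("tip",two(t,T(100,121),s,S(304,494)),"lid FL",two(t,T(195,168),s,S(196,434)),"FR",two(t,T(343,187),s,S(46,448)))
goto(bot.read_state(),np.array([.5,.2895,.1]),np.radians(73))
E
```

```text
top lid (np.float64(83.8), array([0.6097, 0.0618]), array([0.1569, 0.119 ]))
 knife (np.float64(76.3), array([0.5114, 0.2862]), array([0.0295, 0.2064])) blade (np.float64(91.1), array([0.5777, 0.27  ]), array([0.0452, 0.0697])) 0.015008068918358042
 block (np.float64(27.7), array([ 0.4592, -0.1941]), array([0.0272, 0.0487])) step (np.float64(5.4), array([ 0.5949, -0.355 ]), array([0.0532, 0.0315])) stephi (np.float64(8.3), array([ 0.5812, -0.3562]), array([0.0251, 0.0306]))
scene lid (np.float64(84.3), array([0.6131, 0.0599]), array([0.1567, 0.1213]))
 knife (np.float64(73.7), array([0.5145, 0.2846]), array([0.0222, 0.2075])) blade (np.float64(74.9), array([0.5805, 0.2775]), array([0.0483, 0.0777])) 0.015290179970309918
 block (np.float64(29.6), array([ 0.4615, -0.1946]), array([0.0305, 0.0488])) step (np.float64(6.9), array([ 0.5953, -0.3566]), array([0.0572, 0.0295])) stephi (np.float64(11.5), array([ 0.5823, -0.3581]), array([0.0315, 0.0281]))
tip [0.61375606 0.2569167  0.00791541] lid FL [0.55475871 0.14635543 0.06556992] FR [ 0.53875672 -0.01023597  0.06554719]
pos [0.2865 0.6105 0.2301] yaw_y 1.132 zaxis [-0.001 -0.002 -1.   ] F [-1.1 -0.6  0.5] t 0.1 w 85.4 grip 0.0
 shift mm now-axes [-329.7 -199.6  130.5]  final-axes [-298.  -244.5  130.1]  turn rad [-0.002 -0.    -0.142]
```

{"method": "play_rows", "body": {
  "moves": [
    [[0,0,-0.15,-0.32,-0.2,0,85],[0,0,-0.15,-0.3,-0.24,0,85],[0,0,0,-0.3,-0.24,0,85],[0,0,0,-0.3,-0.24,0,85],[0,0,0,-0.3,-0.24,0,85]]
  ],
  "newtons": 100
}}

```text
time: 0.52
tool_pos: [0.3928, 0.4499, 0.2307]
tcp_rot: [-0.451, -3.109, 0.001]
wrist_force: [1.1, -0.2, -0.0]
width: 0.994
grip_force: 0.0
```

{"method": "play_rows", "body": {
  "moves": [
    [[0,0,0,-0.3,-0.24,0,85],[0,0,0,-0.3,-0.24,0,85],[0,0,0,-0.3,-0.24,0.1,85],[0,0,0,-0.3,-0.24,0.15,85],[0,0,0,-0.2,-0.2,0.2,60]]
  ]
}}

```text
time: 0.93
tool_pos: [0.4964, 0.2986, 0.1874]
tcp_rot: [0.453, 3.105, 0.003]
wrist_force: [0.3, -0.4, -1.9]
width: 0.879
grip_force: 0.0
```

{"method": "play_rows", "body": {
  "moves": [
    [[0,0,0,0,0,0.2,60],[0,0,0,0,0,0,60],[0,0,0,0,0,0,60]]
  ]
}}

```text
time: 1.18
tool_pos: [0.4925, 0.2995, 0.1646]
tcp_rot: [-0.453, -3.105, 0.003]
wrist_force: [0.5, 0.3, 0.4]
width: 0.7
grip_force: 0.0
```

```bash
python3 - <<'E'
from h import *
from workcell import bot
goto(bot.read_state(),np.array([.5,.2893,.004]),np.radians(73.5))
E
```

```text
pos [0.4925 0.2995 0.1646] yaw_y 1.2809 zaxis [-0.004 -0.002 -1.   ] F [0.5 0.3 0.4] t 1.1833 w 59.8 grip 0.0
 shift mm now-axes [-10.7  -7.2 160.6]  final-axes [-10.1  -7.7 160.6]  turn rad [-0.003 -0.003 -0.002]
```

{"method": "play_rows", "body": {
  "moves": [
    [[-0.006,-0.006,0,-0.1,-0.07,0.35,60],[0,0,0,0,0,0.4,60],[0,0,0,0,0,0.4,60],[0,0,0,0,0,0.3,60],[0,0,0,0,0,0.1,60]]
  ]
}}

```text
time: 1.6
tool_pos: [0.4985, 0.2909, 0.0076]
tcp_rot: [-0.449, -3.107, 0.002]
wrist_force: [0.0, -0.3, -0.9]
width: 0.702
grip_force: 0.0
```

{"method": "play_rows", "body": {
  "moves": [
    [[0,0,0,0,0,0.05,60],[0,0,0,0,0,0,10],[0,0,0,0,0,0,10],[0,0,0,0,0,0,10],[0,0,0,0,0,0,10]]
  ]
}}

```text
time: 2.02
tool_pos: [0.5041, 0.2926, 0.0096]
tcp_rot: [0.45, 3.101, 0.009]
wrist_force: [-0.6, -0.3, 6.9]
width: 0.227
grip_force: 98.9
```

{"method": "play_rows", "body": {
  "moves": [
    [[0,0,0,0,0,0,10],[0,0,0,0,0,0,10],[0,0,0,0,0,0,10]]
  ]
}}

```text
time: 2.27
tool_pos: [0.5041, 0.2926, 0.0096]
tcp_rot: [0.451, 3.101, 0.009]
wrist_force: [-0.7, 0.4, 6.6]
width: 0.227
grip_force: 98.8
```

```bash
python3 - <<'E'
from h import *
from workcell import bot
goto(bot.read_state(),np.array([.5,.2893,.004]),np.radians(73.5))
E
```

```text
pos [0.5041 0.2926 0.0096] yaw_y 1.282 zaxis [ 0.009  0.005 -1.   ] F [-0.7  0.4  6.6] t 2.2667 w 19.4 grip 98.79928350448608
 shift mm now-axes [ 3.1 -4.3  5.5]  final-axes [ 3.  -4.3  5.6]  turn rad [ 0.007  0.007 -0.001]
```

{"method": "play_rows", "body": {
  "moves": [
    [[0,0,0,0,0,-0.2,10],[0,0,0,0,0,-0.4,10],[0,0,0,0,0,-0.4,10],[0,0,0,0,0,-0.3,10],[0,0,0,0,0,0,10]]
  ]
}}

```text
time: 2.68
tool_pos: [0.5068, 0.2939, 0.1463]
tcp_rot: [0.45, 3.092, 0.019]
wrist_force: [2.1, 0.4, 0.1]
width: 0.23
grip_force: 97.9
```

{"method": "play_rows", "body": {
  "moves": [
    [[0,0,0,0,0,0,10],[0,0,0,0,0,0,10]]
  ]
}}

```text
time: 2.85
tool_pos: [0.5012, 0.2909, 0.1368]
tcp_rot: [0.452, 3.105, 0.005]
wrist_force: [-0.5, -0.3, -1.7]
width: 0.229
grip_force: 97.9
```

```bash
python3 - <<'E'
from h import *
from workcell import bot,vision
s=bot.read_state(); b=np.array([.6114,.061]);e=np.array([.9945,-.1045])
p=b-e*(.06+.020+.1195); print(p)
goto(s,np.array([*p,s["tool_pos"][2]]),np.radians(84))
for n in("top","scene"):
    c=vision.read_camera(n); np.savez(n+"1.npz",**c); W=cloud(c); z=W[...,2]
    m=(c["depth"]>0)&(W[...,0]>.4)&(W[...,0]<.66)&(W[...,1]>.2)&(W[...,1]<.36)&(z>.06)&(z<.2)
    d=np.array([np.cos(np.radians(-16.5)),np.sin(np.radians(-16.5))]);U=(W[...,:2]-s["tool_pos"][:2])@d;V=(W[...,:2]-s["tool_pos"][:2])@[-d[1],d[0]]
    m&=abs(V)<.02
    for a in np.arange(.03,.14,.01):
        k=m&(U>a)&(U<a+.01); print(n,a.round(2),k.sum(),np.median(W[k],0).round(4) if k.any() else "", "Umax",U[m].max().round(4) if a<.035 else "")
    u=proj(c,s["tool_pos"]+[.03,0,0])[0].astype(int); cr=c["image"][max(0,u[1]-60):u[1]+60,max(0,u[0]-80):u[0]+80,::-1]
    cv2.imwrite(f"pics/k_{n}.png",cv2.resize(cr,(400,300)))
cv2.imwrite("pics/k1.png",np.clip(1.6*np.hstack([cv2.imread("pics/k_top.png"),cv2.imread("pics/k_scene.png")]),0,255))
E
```

```text
[0.41299725 0.08184775]
pos [0.5012 0.2909 0.1368] yaw_y 1.282 zaxis [ 0.005  0.002 -1.   ] F [-0.5 -0.3 -1.7] t 2.85 w 19.5 grip 97.87703275680542
 shift mm now-axes [  25.  -225.5   -0.9]  final-axes [  65.8 -217.1    0. ]  turn rad [ 0.003  0.004 -0.184]
top 0.03 19 [0.5342 0.2786 0.1416] Umax 0.1147
top 0.04 27 [0.5446 0.2782 0.1408] Umax 
top 0.05 27 [0.5541 0.277  0.1414] Umax 
top 0.06 26 [0.5636 0.2734 0.1423] Umax 
top 0.07 27 [0.5738 0.2726 0.1419] Umax 
top 0.08 26 [0.5834 0.2688 0.142 ] Umax 
top 0.09 27 [0.5924 0.2647 0.1413] Umax 
top 0.1 26 [0.6026 0.2625 0.1427] Umax 
top 0.11 15 [0.6097 0.2601 0.1417] Umax 
top 0.12 0  Umax 
top 0.13 0  Umax 
top 0.14 0  Umax 
scene 0.03 17 [0.5345 0.2815 0.1421] Umax 0.1177
scene 0.04 16 [0.5435 0.2761 0.1411] Umax 
scene 0.05 11 [0.5534 0.2763 0.1404] Umax 
scene 0.06 19 [0.5628 0.2723 0.1392] Umax 
scene 0.07 17 [0.5728 0.2694 0.1406] Umax 
scene 0.08 10 [0.583  0.266  0.1411] Umax 
scene 0.09 18 [0.5933 0.2655 0.1416] Umax 
scene 0.1 15 [0.6029 0.2627 0.1407] Umax 
scene 0.11 13 [0.6103 0.2582 0.14  ] Umax 
scene 0.12 0  Umax 
scene 0.13 0  Umax 
scene 0.14 0  Umax [ WARN:0@4.562] global loadsave.cpp:1063 imwrite_ Unsupported depth image for selected encoder is fallbacked to CV_8U.
```

View pics/k1.png

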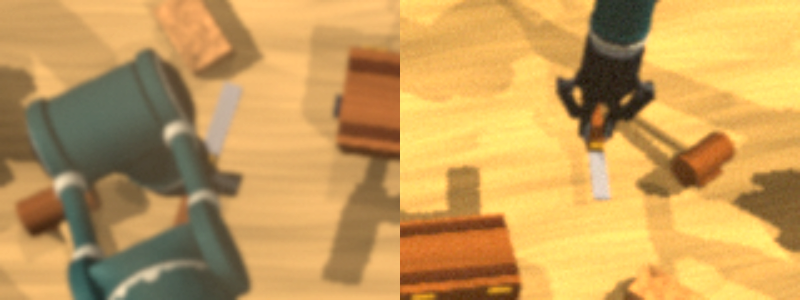

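The knife hangs level in the jaws (blade in the right crop from (597,150) to (601,198)); blade top at z 0.141 along its whole length in both views, tip 117 mm ahead of the TCP, mid-blade 3 mm above it. Go to the approach pose in front of the notch.

{"method": "play_rows", "body": {
  "moves": [
    [[0.006,0.008,-0.184,0.1,-0.36,0,10],[0,0,-0.184,0.11,-0.36,0,10],[0,0,0,0.12,-0.36,0,10],[0,0,0,0.12,-0.36,0,10],[0,0,0,0.12,-0.36,0,10]]
  ]
}}

```text
time: 3.37
tool_pos: [0.4139, 0.121, 0.134]
tcp_rot: [-0.163, -3.133, 0.002]
wrist_force: [0.8, -1.2, -1.2]
width: 0.228
grip_force: 98.0
```

{"method": "play_rows", "body": {
  "moves": [
    [[0,0,0,0.12,-0.3,0,10],[0,0,0,0,0,0,10],[0,0,0,0,0,0,10],[0,0,0,0,0,0,10]]
  ]
}}

```text
time: 3.7
tool_pos: [0.4011, 0.0939, 0.1354]
tcp_rot: [-0.166, -3.135, -0.0]
wrist_force: [0.0, 0.2, -1.1]
width: 0.227
grip_force: 98.2
```

```bash
python3 - <<'E'
from h import *
from workcell import bot,vision
s=bot.read_state()
goto(s,np.array([.4055,.0826,.062]),np.radians(84))
E
```

```text
pos [0.4011 0.0939 0.1354] yaw_y 1.465 zaxis [-0.002  0.    -1.   ] F [ 0.   0.2 -1.1] t 3.7 w 19.4 grip 98.19544672966003
 shift mm now-axes [ -5.7 -10.8  73.4]  final-axes [ -5.6 -10.8  73.4]  turn rad [ 0.    -0.002 -0.001]
```

{"method": "play_rows", "body": {
  "moves": [
    [[0,-0.004,0,-0.05,-0.1,0.2,10],[0,0,0,0,0,0.3,10],[0,0,0,0,0,0.23,10],[0,0,0,0,0,0,10],[0,0,0,0,0,0,10]]
  ]
}}

```text
time: 4.12
tool_pos: [0.4041, 0.0841, 0.0618]
tcp_rot: [-0.162, -3.134, 0.001]
wrist_force: [0.5, 0.2, -0.9]
width: 0.23
grip_force: 98.2
```

```bash
python3 - <<'E'
from h import *
from workcell import bot,vision
s=bot.read_state()
goto(s,np.array([.4055,.0826,.062]),np.radians(84))
b=np.array([.6114,.061]);e=np.array([.9945,-.1045]); f=np.array([.1045,.9945])
for n in("top","scene"):
    c=vision.read_camera(n); np.savez(n+"2.npz",**c); W=cloud(c); z=W[...,2]
    U=(W[...,:2]-b)@e;V=(W[...,:2]-b)@f; ok=c["depth"]>0
    m=ok&(U<-.066)&(U>-.15)&(abs(V)<.035)&(z>.04)&(z<.1)
    print(n,m.sum(),"tipU",np.percentile(U[m],98).round(4),"bladeV",np.percentile(V[m],[5,50,95]).round(4),"z by U",[(a.round(2),np.median(z[m&(U>a)&(U<a+.02)]).round(4)) for a in(np.arange(-.13,-.08,.02))])
    L=ok&(z>.075)&(z<.09)&(abs(V)<.07)&(U>-.075)&(U<.08); print(" lid U",np.percentile(U[L],[1,99]).round(4))
    u=proj(c,[.52,.07,.065])[0].astype(int); cv2.imwrite(f"pics/k_{n}.png",cv2.resize(c["image"][u[1]-45:u[1]+45,u[0]-60:u[0]+60,::-1],(400,300)))
cv2.imwrite("pics/k2.png",np.clip(1.6*np.hstack([cv2.imread("pics/k_top.png"),cv2.imread("pics/k_scene.png")]),0,255).astype(np.uint8))
E
```

```text
pos [0.4041 0.0841 0.0618] yaw_y 1.4673 zaxis [-0.004 -0.001 -1.   ] F [ 0.5  0.2 -0.9] t 4.1167 w 19.7 grip 98.21231961250305
 shift mm now-axes [-1.5 -1.3 -0.2]  final-axes [-1.5 -1.3 -0.2]  turn rad [-0.001 -0.003  0.001]
top 57 tipU -0.0935 bladeV [-0.0047  0.0049  0.0141] z by U [(np.float64(-0.13), np.float64(0.0658)), (np.float64(-0.11), np.float64(0.0656)), (np.float64(-0.09), np.float64(nan))]
 lid U [-0.0611  0.0576]
scene 83 tipU -0.0906 bladeV [-0.0068  0.0034  0.0132] z by U [(np.float64(-0.13), np.float64(0.0679)), (np.float64(-0.11), np.float64(0.0673)), (np.float64(-0.09), np.float64(0.0703))]
 lid U [-0.0595  0.0609]
  return _methods._mean(a, axis=axis, dtype=dtype,
  ret = ret.dtype.type(ret / rcount)
```

View pics/k2.png

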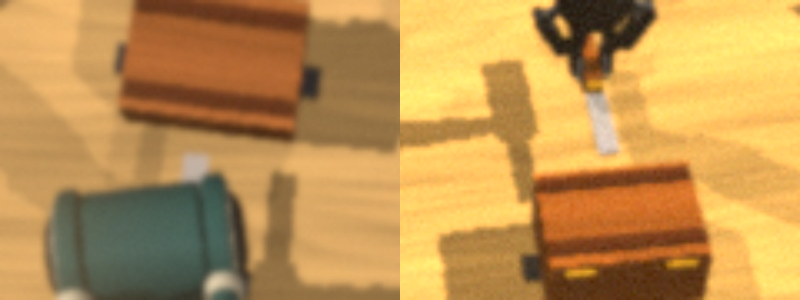

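Blade tip (left crop (196,155), right crop (607,152)) stands 32 mm in front of the wall, 4 mm off the slot's middle, mid-blade at z 0.065. Insert.

{"method": "play_rows", "body": {
  "moves": [
    [[0,-0.006,0,-0.15,-0.02,0,10],[0,0,0,-0.15,0,0,10],[0,0,0,-0.1,0,0,10],[0,0,0,-0.05,0,0,10],[0,0,0,0,0,0,10]]
  ]
}}

```text
time: 4.63
tool_pos: [0.4522, 0.077, 0.0647]
tcp_rot: [0.164, 3.13, 0.0]
wrist_force: [0.9, -0.4, -1.4]
width: 0.23
grip_force: 98.2
```

```bash
python3 - <<'E'
from h import *
from workcell import bot
goto(bot.read_state(),np.array([.4041+.057*.9945,.0828-.057*.1045,.062]),np.radians(84))
E
```

```text
pos [0.4522 0.077  0.0647] yaw_y 1.4659 zaxis [ 0.007 -0.    -1.   ] F [ 0.9 -0.4 -1.4] t 4.6333 w 19.6 grip 98.15912246704102
 shift mm now-axes [-8.6  0.8  2.8]  final-axes [-8.6  0.8  2.7]  turn rad [ 0.001  0.007 -0.   ]
```

{"method": "play_rows", "body": {
  "moves": [
    [[0,0,0,-0.08,0,0,10],[0,0,0,0,0,0,10],[0,0,0,0,0,0,10],[0,0,0,-0.01,0,-0.08,10],[0,0,0,-0.01,0,-0.08,10]]
  ]
}}

```text
time: 5.05
tool_pos: [0.4578, 0.0756, 0.0788]
tcp_rot: [0.165, 3.137, -0.001]
wrist_force: [-1.3, 1.1, -3.5]
width: 0.228
grip_force: 97.9
```

{"method": "play_rows", "body": {
  "moves": [
    [[0,0,0,-0.02,0,-0.08,10],[0,0,0,-0.02,0,-0.08,10],[0,0,0,-0.04,0,-0.08,10],[0,0,0,-0.04,0,-0.07,10],[0,0,0,0,0,0,10]]
  ]
}}

```text
time: 5.47
tool_pos: [0.4743, 0.0746, 0.113]
tcp_rot: [0.164, 3.128, 0.001]
wrist_force: [0.8, -0.8, -1.9]
width: 0.229
grip_force: 98.1
```

```bash
cat > lid.py <<'E'
from h import *
from workcell import bot,vision
import sys
s=bot.read_state(); goto(s,np.array([.4607,.077,.062]),np.radians(84))
b=np.array([.6114,.061]);e=np.array([.9945,-.1045]); f=np.array([.1045,.9945])
ims=[]
for n in("top","scene"):
    c=vision.read_camera(n); np.savez(n+"L.npz",**c); W=cloud(c); z=W[...,2]
    U=(W[...,:2]-b)@e;V=(W[...,:2]-b)@f; ok=c["depth"]>0
    for v0 in(-.07,.05):
        m=ok&(V>v0)&(V<v0+.02)&(z>.08)&(z<.21)&(U>-.1)&(U<.14)
        if m.sum()>5:
            i=np.argmax(z[m]); print(n,v0,m.sum(),"highest U,z",U[m][i].round(3),z[m][i].round(3),"U range",U[m].min().round(3),U[m].max().round(3))
    u=proj(c,[.58,.07,.1])[0].astype(int); ims.append(cv2.resize(c["image"][u[1]-60:u[1]+60,u[0]-80:u[0]+80,::-1],(400,300)))
cv2.imwrite(sys.argv[1],np.clip(1.6*np.hstack(ims),0,255).astype(np.uint8))
E
python3 lid.py pics/l1.png
```

```text
pos [0.4743 0.0746 0.113 ] yaw_y 1.4659 zaxis [ 0.009 -0.    -1.   ] F [ 0.8 -0.8 -1.9] t 5.4667 w 19.6 grip 98.13343048095703
 shift mm now-axes [14.2  0.9 50.9]  final-axes [13.8  1.  51. ]  turn rad [ 0.001  0.009 -0.   ]
top -0.07 212 highest U,z -0.039 0.144 U range -0.044 0.061
top 0.05 201 highest U,z -0.04 0.144 U range -0.043 0.06
scene -0.07 215 highest U,z -0.026 0.141 U range -0.041 0.067
scene 0.05 214 highest U,z -0.024 0.143 U range -0.041 0.066
```

View pics/l1.png

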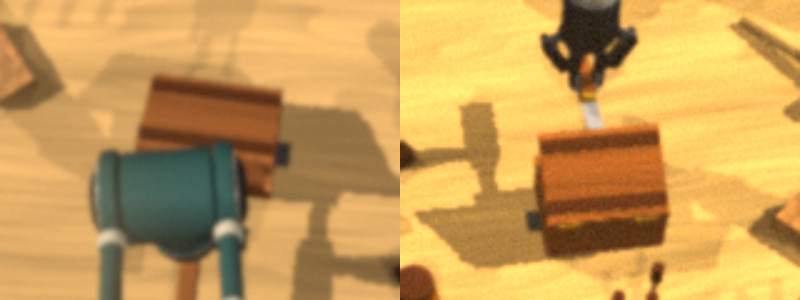

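The lid stands on the blade at about 0.55 rad (right crop edge at (600,130)). Continue the arc.

{"method": "play_rows", "body": {
  "moves": [
    [[0,0,0,-0.05,0,-0.07,10],[0,0,0,-0.05,0,-0.07,10],[0,0,0,-0.06,0,-0.06,10],[0,0,0,-0.06,0,-0.06,10],[0,0,0,-0.07,0,-0.05,10]]
  ]
}}

```text
time: 5.98
tool_pos: [0.5013, 0.0713, 0.1425]
tcp_rot: [0.164, 3.132, -0.0]
wrist_force: [-1.3, 0.6, -0.9]
width: 0.231
grip_force: 98.2
```

{"method": "play_rows", "body": {
  "moves": [
    [[0,0,0,-0.07,0,-0.05,10],[0,0,0,-0.08,0,-0.04,10],[0,0,0,-0.08,0,-0.03,10],[0,0,0,-0.08,0,-0.02,10],[0,0,0,-0.08,0,-0.02,10]]
  ]
}}

```text
time: 6.4
tool_pos: [0.5402, 0.0673, 0.1581]
tcp_rot: [0.164, 3.132, -0.0]
wrist_force: [-0.7, -0.5, -0.8]
width: 0.232
grip_force: 98.2
```

{"method": "play_rows", "body": {
  "moves": [
    [[0,0,0,-0.08,0,-0.01,10],[0,0,0,-0.08,0,0,10],[0,0,0,-0.08,0,0,10],[0,0,0,-0.08,0,0,10],[0,0,0,-0.08,0,0,10]]
  ]
}}

```text
time: 6.82
tool_pos: [0.5795, 0.0631, 0.1586]
tcp_rot: [0.164, 3.133, -0.001]
wrist_force: [-1.3, 0.7, -1.8]
width: 0.231
grip_force: 98.3
```

{"method": "play_rows", "body": {
  "moves": [
    [[0,0,0,-0.05,0,0,10],[0,0,0,0,0,0,10],[0,0,0,0,0,0,10]]
  ]
}}

```text
time: 7.07
tool_pos: [0.5841, 0.0626, 0.1587]
tcp_rot: [0.165, 3.133, -0.0]
wrist_force: [0.5, -0.6, -2.0]
width: 0.228
grip_force: 98.2
```

```bash
python3 lid.py pics/l2.png
```

```text
pos [0.5841 0.0626 0.1587] yaw_y 1.4659 zaxis [ 0.004 -0.    -1.   ] F [ 0.5 -0.6 -2. ] t 7.0667 w 19.5 grip 98.18313360214233
 shift mm now-axes [124.6   1.4  96.2]  final-axes [124.2   1.4  96.7]  turn rad [-0.     0.004 -0.   ]
top -0.07 135 highest U,z 0.097 0.189 U range 0.061 0.107
scene -0.07 92 highest U,z 0.105 0.188 U range 0.077 0.108
scene 0.05 90 highest U,z 0.101 0.186 U range 0.075 0.109
```

View pics/l2.png

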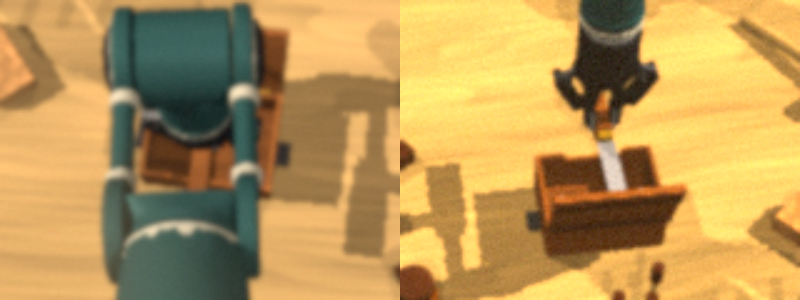

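The lid leans open at its stop (right crop, lid from (552,200) to (685,190); edge at about 1.9 rad) and the knife is free. Withdraw and carry the knife back to its old place.

{"method": "play_rows", "body": {
  "moves": [
    [[0,0,0,0.2,0,0,10],[0,0,0,0.3,0,0,10],[0,0,0,0.3,0,0,10],[0,0,0.184,0.06,0.36,0,10],[0,0,0.184,0.09,0.36,0,10]]
  ]
}}

```text
time: 7.58
tool_pos: [0.4977, 0.1437, 0.1581]
tcp_rot: [0.463, 3.104, -0.001]
wrist_force: [0.6, 1.1, -1.4]
width: 0.227
grip_force: 98.5
```

{"method": "play_rows", "body": {
  "moves": [
    [[0,0,0,0.105,0.35,0,10],[0,0,0,0.105,0.35,0,10],[0,0,0,0.105,0.35,0,10],[0,0,0,0.105,0.35,0,10],[0,0,0,0,0,0.3,10]]
  ]
}}

```text
time: 8.0
tool_pos: [0.5046, 0.2995, 0.1357]
tcp_rot: [0.444, 3.094, 0.019]
wrist_force: [1.3, 1.0, -0.4]
width: 0.228
grip_force: 98.5
```

{"method": "play_rows", "body": {
  "moves": [
    [[0,0,0,0,0,0.2,10],[0,0,0,0,0,0.2,10],[0,0,0,0,0,0,10],[0,0,0,0,0,0,10],[0,0,0,0,0,0,10]]
  ]
}}

```text
time: 8.42
tool_pos: [0.5007, 0.2909, 0.0896]
tcp_rot: [0.452, 3.104, 0.002]
wrist_force: [0.1, 0.5, -1.1]
width: 0.228
grip_force: 98.4
```

```bash
python3 - <<'E'
from h import *
from workcell import bot
goto(bot.read_state(),np.array([.5041,.2926,.0096]),np.radians(73.5))
E
```

```text
pos [0.5007 0.2909 0.0896] yaw_y 1.2818 zaxis [ 0.005  0.    -1.   ] F [ 0.1  0.5 -1.1] t 8.4167 w 19.5 grip 98.41746211051941
 shift mm now-axes [-2.3  2.5 80. ]  final-axes [-2.7  2.6 80. ]  turn rad [ 0.002  0.005 -0.001]
```

{"method": "play_rows", "body": {
  "moves": [
    [[0.004,0.008,0,0,0,0.3,10],[0,0,0,0,0,0.25,10],[0,0,0,0,0,0.15,10],[0,0,0,0,0,0.06,10],[0,0,0,0,0,0.03,10]]
  ]
}}

```text
time: 8.83
tool_pos: [0.5008, 0.2906, 0.0099]
tcp_rot: [0.453, 3.108, -0.001]
wrist_force: [-0.0, 0.6, -0.2]
width: 0.228
grip_force: 98.4
```

{"method": "play_rows", "body": {
  "moves": [
    [[0,0,0,0,0,0,10],[0,0,0,0,0,0.01,10],[0,0,0,0,0,0,10]]
  ]
}}

```text
time: 9.08
tool_pos: [0.5017, 0.2913, 0.0101]
tcp_rot: [0.452, 3.106, 0.001]
wrist_force: [-0.4, -0.7, -0.6]
width: 0.225
grip_force: 98.4
```

{"method": "play_rows", "body": {
  "moves": [
    [[0,0,0,0,0,0,55],[0,0,0,0,0,0,55],[0,0,0,0,0,0,55],[0,0,0,0,0,-0.2,55],[0,0,0,0,0,-0.4,55]]
  ]
}}

```text
time: 9.5
tool_pos: [0.4958, 0.2883, 0.0638]
tcp_rot: [-0.451, -3.1, 0.012]
wrist_force: [-0.0, -0.6, -0.8]
width: 0.642
grip_force: 0.0
```

{"method": "play_rows", "body": {
  "moves": [
    [[0,0,0.22,0,0,-0.35,55],[0,0,0.22,0,0,-0.35,55],[0,0,0.22,0,0,-0.2,55],[0,0,0.22,0,0,0,55],[0,0,0.22,0,0,0,55]]
  ]
}}

```text
time: 9.92
tool_pos: [0.5021, 0.2917, 0.1619]
tcp_rot: [1.285, 2.862, 0.005]
wrist_force: [-0.9, 1.4, -0.4]
width: 0.642
grip_force: 0.0
```

{"method": "play_rows", "body": {
  "moves": [
    [[0,0,0.22,0,0,0,55],[0,0,0.24,0,0,0,55],[0,0,0,0,0,0,55],[0,0,0,0,0,0,55]]
  ]
}}

```text
time: 10.25
tool_pos: [0.5003, 0.2908, 0.1586]
tcp_rot: [1.595, 2.706, -0.002]
wrist_force: [-0.2, 0.6, -0.8]
width: 0.642
grip_force: 0.0
```

```bash
python3 - <<'E'
from h import *
from workcell import bot,vision
goto(bot.read_state(),np.array([.4603,-.1943,.1]),np.radians(28.5))
c=vision.read_camera("scene");W=cloud(c);z=W[...,2]
m=(c["depth"]>0)&(W[...,0]>.39)&(W[...,0]<.64)&(W[...,1]>.22)&(W[...,1]<.34)&(z>.008)&(z<.06)
print("knife",rect(W[m]),np.percentile(z[m],[50,95]))
E
```

```text
pos [0.5003 0.2908 0.1586] yaw_y 0.5053 zaxis [-0.    -0.001 -1.   ] F [-0.2  0.6 -0.8] t 10.25 w 54.9 grip 0.0
 shift mm now-axes [-405.1 -269.8   59.2]  final-axes [-407.2 -266.6   58.6]  turn rad [-0.001  0.001  0.008]
knife (np.float64(-4.0), array([0.5137, 0.2834]), array([0.2032, 0.0678])) [0.01976574 0.02942366]
```

{"method": "play_rows", "body": {
  "moves": [
    [[0,0,0.016,-0.31,-0.207,0,55],[0,0,0,-0.31,-0.207,0,55],[0,0,0,-0.31,-0.207,0,55],[0,0,0,-0.31,-0.207,0,55],[0,0,0,-0.31,-0.207,0,55]]
  ]
}}

```text
time: 10.72
tool_pos: [0.4825, 0.1038, 0.1587]
tcp_rot: [1.606, 2.7, -0.002]
wrist_force: [1.0, -0.5, 0.6]
width: 0.641
grip_force: 0.0
```

{"method": "play_rows", "body": {
  "moves": [
    [[0,0,0,-0.31,-0.207,0,55],[0,0,0,-0.31,-0.207,0,55],[0,0,0,-0.31,-0.207,0,55],[0,0,0,-0.31,-0.207,0,55],[0,0,0,-0.31,-0.207,0,55]]
  ]
}}

```text
time: 11.13
tool_pos: [0.4649, -0.082, 0.1592]
tcp_rot: [1.606, 2.699, -0.002]
wrist_force: [0.7, -0.2, -0.3]
width: 0.644
grip_force: 0.0
```

{"method": "play_rows", "body": {
  "moves": [
    [[0,0,0,-0.31,-0.207,0,55],[0,0,0,-0.31,-0.207,0,55],[0,0,0,-0.31,-0.207,0,55],[0,0,0,0,0,0.2,55],[0,0,0,0,0,0.2,55]]
  ]
}}

```text
time: 11.55
tool_pos: [0.4561, -0.195, 0.1205]
tcp_rot: [1.61, 2.691, -0.002]
wrist_force: [-0.8, 0.1, -0.2]
width: 0.643
grip_force: 0.0
```

{"method": "play_rows", "body": {
  "moves": [
    [[0,0,0,0,0,0.2,55],[0,0,0,0,0,0,55],[0,0,0,0,0,0,55],[0,0,0,0,0,0,55]]
  ]
}}

```text
time: 11.88
tool_pos: [0.4553, -0.1919, 0.0999]
tcp_rot: [1.608, 2.697, -0.002]
wrist_force: [0.2, -0.6, 0.3]
width: 0.642
grip_force: 0.0
```

```bash
python3 - <<'E'
from h import *
from workcell import bot,vision
goto(bot.read_state(),np.array([.4603,-.1943,.008]),np.radians(28.5))
E
```

```text
pos [ 0.4553 -0.1919  0.0999] yaw_y 0.4954 zaxis [ 0.001 -0.002 -1.   ] F [ 0.2 -0.6  0.3] t 11.8833 w 54.9 grip 0.0
 shift mm now-axes [-4.4  3.2 91.9]  final-axes [-4.5  3.2 91.9]  turn rad [-0.     0.002 -0.002]
```

{"method": "play_rows", "body": {
  "moves": [
    [[0,0,0,-0.045,0.03,0.3,55],[0,0,0,0,0,0.3,55],[0,0,0,0,0,0.2,55],[0,0,0,0,0,0.08,55],[0,0,0,0,0,0,55]]
  ]
}}

```text
time: 12.3
tool_pos: [0.4589, -0.1938, 0.0103]
tcp_rot: [-1.608, -2.696, 0.002]
wrist_force: [-1.2, 0.5, -1.0]
width: 0.639
grip_force: 0.0
```

{"method": "play_rows", "body": {
  "moves": [
    [[0,0,0,0,0,0,15],[0,0,0,0,0,0,15],[0,0,0,0,0,0,15],[0,0,0,0,0,0,15],[0,0,0,0,0,0,15]]
  ],
  "newtons": 40
}}

```text
time: 12.72
tool_pos: [0.4616, -0.1953, 0.0133]
tcp_rot: [1.608, 2.693, -0.001]
wrist_force: [-0.4, 1.0, 6.0]
width: 0.312
grip_force: 40.3
```

{"method": "play_rows", "body": {
  "moves": [
    [[0,0,0,0,0,0,15],[0,0,0,0,0,-0.2,15],[0,0,0,0,0,-0.4,15],[0,0,0,0,0,-0.4,15],[0,0,0,0,0,-0.3,15]]
  ]
}}

```text
time: 13.13
tool_pos: [0.4603, -0.1946, 0.1445]
tcp_rot: [1.609, 2.694, -0.002]
wrist_force: [0.9, -0.5, -0.2]
width: 0.315
grip_force: 39.6
```

```bash
python3 - <<'E'
from h import *
from workcell import bot,vision
b=np.array([.6114,.061]);e=np.array([.9945,-.1045]); f=np.array([.1045,.9945])
goto(bot.read_state(),np.array([*(b-.005*e+.033*f),.15]),np.radians(84))
E
```

```text
pos [ 0.4603 -0.1946  0.1445] yaw_y 0.4941 zaxis [ 0.002 -0.003 -1.   ] F [ 0.9 -0.5 -0.2] t 13.1333 w 26.9 grip 39.58400309085846
 shift mm now-axes [183.4 268.7  -5.9]  final-axes [-118.6  303.    -5.5]  turn rad [-0.001  0.004 -0.972]
```

{"method": "play_rows", "body": {
  "moves": [
    [[0,0,-0.24,0,0,-0.1,15],[0,0,-0.24,0,0,-0.1,15],[0,0,-0.24,0,0,0,15],[0,0,-0.24,0,0,0,15],[0,0,-0.24,0,0,0,15]]
  ]
}}

```text
time: 13.55
tool_pos: [0.4597, -0.1943, 0.1622]
tcp_rot: [0.732, 3.053, -0.003]
wrist_force: [0.5, 0.1, -1.2]
width: 0.313
grip_force: 39.6
```

{"method": "play_rows", "body": {
  "moves": [
    [[0,0,-0.24,0,0,0,15],[0,0,-0.24,0,0,0,15],[0,0,-0.26,0,0,0,15],[0,0,0,-0.11,0.34,0,15],[0,0,0,-0.11,0.34,0,15]]
  ]
}}

```text
time: 13.97
tool_pos: [0.4889, -0.1298, 0.1617]
tcp_rot: [0.181, 3.135, -0.003]
wrist_force: [0.8, -0.2, -0.7]
width: 0.317
grip_force: 39.7
```

{"method": "play_rows", "body": {
  "moves": [
    [[0,0,0,-0.12,0.34,0,15],[0,0,0,-0.12,0.34,0,15],[0,0,0,-0.12,0.34,0,15],[0,0,0,-0.12,0.34,0,15],[0,0,0,-0.12,0.34,0,15]]
  ]
}}

```text
time: 14.38
tool_pos: [0.5681, 0.0349, 0.1614]
tcp_rot: [0.175, 3.136, -0.002]
wrist_force: [0.3, -0.2, -0.6]
width: 0.312
grip_force: 39.7
```

{"method": "play_rows", "body": {
  "moves": [
    [[0,0,0,-0.12,0.34,0,15],[0,0,0,-0.1,0.3,0,15],[0,0,0,0,0,0,15],[0,0,0,0,0,0,15],[0,0,0,0,0,0,15]]
  ]
}}

```text
time: 14.8
tool_pos: [0.5961, 0.094, 0.1606]
tcp_rot: [-0.174, -3.136, 0.003]
wrist_force: [-0.8, -0.3, 0.4]
width: 0.318
grip_force: 39.7
```

```bash
python3 - <<'E'
from h import *
from workcell import bot,vision
b=np.array([.6114,.061]);e=np.array([.9945,-.1045]); f=np.array([.1045,.9945])
goto(bot.read_state(),np.array([*(b-.02*e+.033*f),.03]),np.radians(84))
c=vision.read_camera("scene"); W=cloud(c);z=W[...,2];p=bot.read_state()["tool_pos"]
m=(c["depth"]>0)&(np.linalg.norm(W-p,axis=-1)<.12)
u=proj(c,p)[0].astype(int); A=cv2.resize(c["image"][u[1]-60:u[1]+60,u[0]-80:u[0]+80,::-1],(480,360))
c=vision.read_camera("top"); B=cv2.resize(c["image"][140:260,190:350,::-1],(320,360)); cv2.imwrite("pics/b1.png",np.clip(1.6*np.hstack([A,B]),0,255).astype(np.uint8))
E
```

```text
pos [0.5961 0.094  0.1606] yaw_y 1.4597 zaxis [-0.001 -0.002 -1.   ] F [-0.8 -0.3  0.4] t 14.8 w 27.2 grip 39.70202565193176
 shift mm now-axes [  1.2   2.  130.6]  final-axes [  1.3   1.7 130.6]  turn rad [-0.002 -0.001 -0.006]
```

View pics/b1.png

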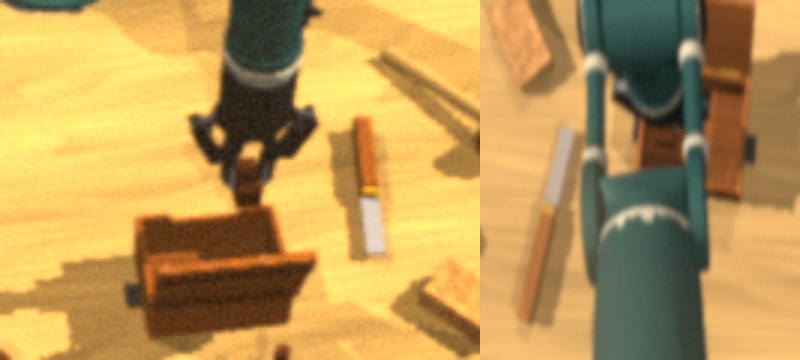

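The block is held upright over the open box (left crop (247,180)); knife lies flat at (368,190), lid still open. Lower and release.

{"method": "play_rows", "body": {
  "moves": [
    [[0,0,0,0.01,-0.05,0.3,15],[0,0,0,0,0,0.3,15],[0,0,0,0,0,0.3,15],[0,0,0,0,0,0.2,15],[0,0,0,0,0,0.1,15]]
  ]
}}

```text
time: 15.32
tool_pos: [0.5918, 0.0875, 0.0373]
tcp_rot: [-0.178, -3.131, 0.004]
wrist_force: [-0.4, 0.0, -0.5]
width: 0.314
grip_force: 39.7
```

{"method": "play_rows", "body": {
  "moves": [
    [[0,0,0,0,0,0,15],[0,0,0,0,0,0,15],[0,0,0,0,0,0,42],[0,0,0,0,0,0,42],[0,0,0,0,0,0,42]]
  ]
}}

```text
time: 15.73
tool_pos: [0.5966, 0.0894, 0.0428]
tcp_rot: [0.176, 3.133, -0.001]
wrist_force: [0.9, 0.4, -0.1]
width: 0.488
grip_force: 0.0
```

{"method": "play_rows", "body": {
  "moves": [
    [[0,0,0,0,0,0,42],[0,0,0,0,0,-0.3,42],[0,0,0,0,0,-0.4,42],[0,0,0,0,0,-0.4,42],[0,0,0,0,0,-0.2,55]]
  ]
}}

```text
time: 16.15
tool_pos: [0.5978, 0.0899, 0.1768]
tcp_rot: [0.175, 3.129, 0.0]
wrist_force: [1.2, 0.1, 1.4]
width: 0.616
grip_force: 0.0
```

```bash
python3 - <<'E'
from h import *
from workcell import bot,vision
goto(bot.read_state(),np.array([.593,-.356,.16]),np.radians(97))
E
```

```text
pos [0.5978 0.0899 0.1768] yaw_y 1.4593 zaxis [ 0.008 -0.    -1.   ] F [1.2 0.1 1.4] t 16.15 w 52.6 grip 0.0
 shift mm now-axes [ -44.8 -443.7   17. ]  final-axes [  59.1 -442.    16.8]  turn rad [-0.     0.008 -0.234]
```

{"method": "play_rows", "body": {
  "moves": [
    [[0,0.008,-0.234,0,-0.37,0,55],[0,0,-0.234,0.02,-0.37,0,55],[0,0,0,0.05,-0.37,0,55],[0,0,0,0.05,-0.37,0,55],[0,0,0,0.05,-0.37,0,55]]
  ]
}}

```text
time: 16.57
tool_pos: [0.5878, -0.0977, 0.1719]
tcp_rot: [0.193, -3.133, 0.002]
wrist_force: [-0.5, -0.4, 0.3]
width: 0.648
grip_force: 0.0
```

{"method": "play_rows", "body": {
  "moves": [
    [[0,0,0,0.05,-0.37,0,55],[0,0,0,0.05,-0.37,0,55],[0,0,0,0.05,-0.37,0,55],[0,0,0,0.05,-0.37,0,55],[0,0,0,0.05,-0.37,0,55]]
  ]
}}

```text
time: 16.98
tool_pos: [0.5854, -0.2848, 0.1719]
tcp_rot: [0.192, -3.132, 0.002]
wrist_force: [0.8, 0.2, -0.6]
width: 0.646
grip_force: 0.0
```

{"method": "play_rows", "body": {
  "moves": [
    [[0,0,0,0.05,-0.37,0,55],[0,0,0,0.05,-0.35,0,55],[0,0,0,0,0,0.3,55],[0,0,0,0,0,0.3,55],[0,0,0,0,0,0.2,55]]
  ]
}}

```text
time: 17.4
tool_pos: [0.583, -0.3565, 0.0893]
tcp_rot: [0.189, -3.131, 0.0]
wrist_force: [-0.5, 0.3, -2.0]
width: 0.644
grip_force: 0.0
```

{"method": "play_rows", "body": {
  "moves": [
    [[0,0,0,0,0,0,55],[0,0,0,0,0,0,55],[0,0,0,0,0,0,55]]
  ]
}}

```text
time: 17.65
tool_pos: [0.585, -0.3561, 0.0929]
tcp_rot: [0.192, -3.133, 0.003]
wrist_force: [-0.8, 0.3, 0.3]
width: 0.643
grip_force: 0.0
```

```bash
python3 - <<'E'
from h import *
from workcell import bot,vision
goto(bot.read_state(),np.array([.591,-.356,.012]),np.radians(96.5))
E
```

```text
pos [ 0.585  -0.3561  0.0929] yaw_y 1.6933 zaxis [-0.002 -0.002 -1.   ] F [-0.8  0.3  0.3] t 17.65 w 54.9 grip 0.0
 shift mm now-axes [-6.2 -0.4 80.9]  final-axes [-6.  -0.5 80.9]  turn rad [-0.002 -0.003  0.009]
```

{"method": "play_rows", "body": {
  "moves": [
    [[0,0,0,-0.03,0,0.3,55],[0,0,0,0,0,0.3,55],[0,0,0,0,0,0.15,55],[0,0,0,0,0,0.06,55],[0,0,0,0,0,0,55]]
  ]
}}

```text
time: 18.07
tool_pos: [0.5861, -0.3549, 0.0095]
tcp_rot: [0.192, -3.13, -0.0]
wrist_force: [-0.7, 0.6, -0.5]
width: 0.643
grip_force: 0.0
```

{"method": "play_rows", "body": {
  "moves": [
    [[0,0,0,0,0,0,15],[0,0,0,0,0,0,15],[0,0,0,0,0,0,15],[0,0,0,0,0,0,15],[0,0,0,0,0,0,15]]
  ]
}}

```text
time: 18.48
tool_pos: [0.5884, -0.3566, 0.0128]
tcp_rot: [0.192, -3.135, 0.005]
wrist_force: [0.3, 0.4, 5.4]
width: 0.339
grip_force: 40.2
```

{"method": "play_rows", "body": {
  "moves": [
    [[0,0,0,0,0,0,15],[0,0,0,0,0,-0.2,15],[0,0,0,0,0,-0.4,15],[0,0,0,0,0,-0.4,15],[0,0,0,0,0,-0.5,15]]
  ]
}}

```text
time: 18.9
tool_pos: [0.5862, -0.3547, 0.1524]
tcp_rot: [0.191, -3.129, -0.001]
wrist_force: [-0.0, -0.9, -1.1]
width: 0.343
grip_force: 39.5
```

```bash
python3 - <<'E'
from h import *
from workcell import bot,vision
b=np.array([.6114,.061]);e=np.array([.9945,-.1045]); f=np.array([.1045,.9945])
goto(bot.read_state(),np.array([*(b-.02*e-.028*f),.165]),np.radians(84))
E
```

```text
pos [ 0.5862 -0.3547  0.1524] yaw_y 1.6929 zaxis [-0.006  0.    -1.   ] F [-0.  -0.9 -1.1] t 18.9 w 29.3 grip 39.49038539081812
 shift mm now-axes [-49.8 386.8 -12.5]  final-axes [ 38.4 388.1 -12.6]  turn rad [ 0.    -0.006  0.227]
```

{"method": "play_rows", "body": {
  "moves": [
    [[0,-0.006,0.227,-0.02,0.35,-0.1,15],[0,0,0.227,0.01,0.35,0,15],[0,0,0,0.035,0.355,0,15],[0,0,0,0.035,0.355,0,15],[0,0,0,0.035,0.355,0,15]]
  ]
}}

```text
time: 19.32
tool_pos: [0.584, -0.177, 0.1623]
tcp_rot: [-0.166, -3.137, 0.002]
wrist_force: [-0.1, 1.1, -0.2]
width: 0.341
grip_force: 39.5
```

{"method": "play_rows", "body": {
  "moves": [
    [[0,0,0,0.035,0.355,0,15],[0,0,0,0.035,0.355,0,15],[0,0,0,0.035,0.355,0,15],[0,0,0,0.035,0.355,0,15],[0,0,0,0.035,0.355,0,15]]
  ]
}}

```text
time: 19.73
tool_pos: [0.5852, 0.0017, 0.162]
tcp_rot: [-0.165, -3.137, 0.001]
wrist_force: [-0.4, -0.7, -0.3]
width: 0.343
grip_force: 39.5
```

{"method": "play_rows", "body": {
  "moves": [
    [[0,0,0,0.035,0.35,0,15],[0,0,0,0,0,0,15],[0,0,0,0,0,0,15],[0,0,0,0,0,0,15]]
  ]
}}

```text
time: 20.07
tool_pos: [0.5856, 0.0351, 0.1617]
tcp_rot: [-0.163, -3.136, 0.002]
wrist_force: [0.0, -0.4, -0.0]
width: 0.34
grip_force: 39.6
```

```bash
python3 - <<'E'
from h import *
from workcell import bot,vision
b=np.array([.6114,.061]);e=np.array([.9945,-.1045]); f=np.array([.1045,.9945])
goto(bot.read_state(),np.array([*(b-.02*e-.028*f),.04]),np.radians(84))
E
```

```text
pos [0.5856 0.0351 0.1617] yaw_y 1.4671 zaxis [-0.001 -0.001 -1.   ] F [ 0.  -0.4 -0. ] t 20.0667 w 29.1 grip 39.56939958035946
 shift mm now-axes [ -3.    0.6 121.7]  final-axes [ -2.9   0.4 121.7]  turn rad [-0.002 -0.001  0.001]
```

{"method": "play_rows", "body": {
  "moves": [
    [[0,0,0,-0.03,0,0.3,15],[0,0,0,0,0,0.3,15],[0,0,0,0,0,0.3,15],[0,0,0,0,0,0.2,15],[0,0,0,0,0,0.1,15]]
  ]
}}

```text
time: 20.48
tool_pos: [0.5859, 0.0329, 0.038]
tcp_rot: [-0.168, -3.13, 0.003]
wrist_force: [-1.0, 0.0, -0.5]
width: 0.343
grip_force: 39.6
```

{"method": "play_rows", "body": {
  "moves": [
    [[0,0,0,0,0,0,15],[0,0,0,0,0,0,15],[0,0,0,0,0,0,42],[0,0,0,0,0,0,42],[0,0,0,0,0,0,42]]
  ]
}}

```text
time: 20.9
tool_pos: [0.5902, 0.0347, 0.0435]
tcp_rot: [0.165, 3.135, -0.001]
wrist_force: [0.6, -0.2, 0.2]
width: 0.488
grip_force: 0.0
```

{"method": "play_rows", "body": {
  "moves": [
    [[0,0,0,0,0,0,42],[0,0,0,0,0,-0.3,42],[0,0,0,0,0,-0.4,42],[0,0,0,0,0,-0.4,42],[0,0,0,0,0,-0.2,42]]
  ]
}}

```text
time: 21.32
tool_pos: [0.5915, 0.0351, 0.1777]
tcp_rot: [0.164, 3.131, -0.001]
wrist_force: [1.6, 0.7, 0.6]
width: 0.491
grip_force: 0.0
```

{"method": "play_rows", "body": {
  "moves": [
    [[0,0,0,0.3,0,0,42],[0,0,0,0.4,-0.1,0,42],[0,0,0,0.4,-0.1,0,42],[0,0,0,0.4,-0.1,0,42],[0,0,0,0,0,0,42]]
  ]
}}

```text
time: 21.73
tool_pos: [0.4269, 0.0205, 0.169]
tcp_rot: [-0.164, -3.127, 0.003]
wrist_force: [-0.8, 0.4, -1.8]
width: 0.493
grip_force: 0.0
```

```bash
python3 - <<'E'
from h import *
from workcell import bot,vision
cs=[vision.read_camera(n) for n in("top","scene")]
A=cs[0]["image"][120:285,130:500,::-1]; B=cs[1]["image"][140:290,150:480,::-1]
cv2.imwrite("pics/f1.png",np.clip(1.7*np.vstack([cv2.resize(A,(660,294)),cv2.resize(B,(660,300))]),0,255).astype(np.uint8))
E
```

```text
(no output)
```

View pics/f1.png

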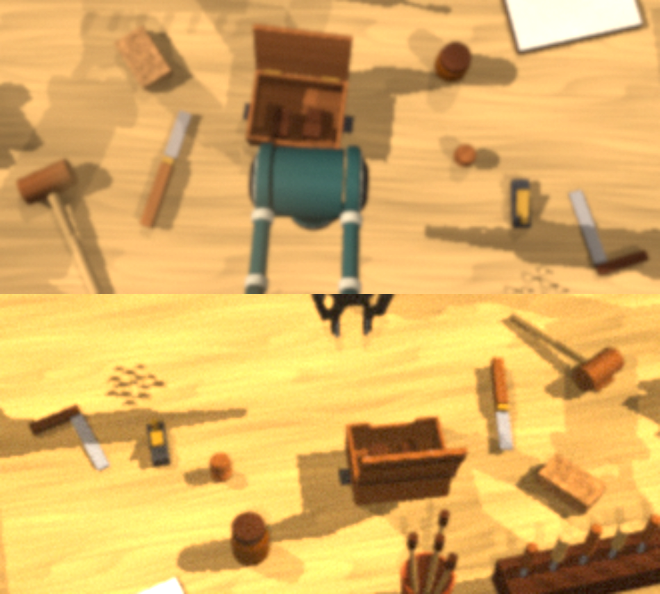

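The upper view shows both offcuts inside the box at (283,122) and (312,124), with the lid open at (302,52). The knife is flat at (167,170) and the bystanders are where they were. Nothing touches the robot.

{"method": "play_rows", "body": {
  "moves": [
    [[0,0,0,0,0,0,42],[0,0,0,0,0,0,42],[0,0,0,0,0,0,42],[0,0,0,0,0,0,42],[0,0,0,0,0,0,42]]
  ]
}}

```text
time: 22.25
tool_pos: [0.4372, 0.0208, 0.1717]
tcp_rot: [-0.164, -3.136, 0.001]
wrist_force: [0.5, -0.3, -0.1]
width: 0.49
grip_force: 0.0
```

```bash
python3 -c "
from workcell import bot
print(bot.finish_job())"
```

```text
the job is handed in; nothing more can be done
None
```

I handed the job in at about 22 s: the lid was levered open with the knife and leans back at its stop, the knife lies flat on the bench, both offcuts are in the box, and the last picture shows the other things where they were; no verdict was returned.

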